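Load the egg rack and hold it ready over the pan

TASK

Take the two eggs out of their egg cups and stand one in each pocket of the egg rack, while the rack stands on the worktop. Then lift the loaded rack by its bar, carry it over the row of jars and tin, and hold it level about two centimetres above the rim of the oblong pan, centred and turned to match the pan so that it could be lowered straight in. Finish while still holding it there, not touching the pan, with both eggs in their pockets and the pan and the row left where they stand.

Things in the scene. Friction and masses are not known exactly. Their poses are not given: they have to be found in the camera images.
- rack: Egg rack: aluminium plate 150 mm (its x) by 64 mm (y), a pocket at each end, 0.3 kg, on the worktop. Origin: centre of its underside, z up; plate top at 22 mm. Black carrying bar in the middle on a 12 mm post: 50 mm along x, 14 mm along y, 64 to 88 mm above the origin; grip it across its 14 mm (fingers closing along y), between the eggs.
- pocket_a (a point): Centre of the floor of the rack's pocket at x = -48 mm. Pocket: bore 41 mm wide with a 2 mm chamfer, 14 mm deep, floor 8 mm above the rack's origin.
- pocket_b (a point): The same for the rack's other pocket, at x = +48 mm.
- egg_a: A hard egg, brownish, standing upright on its end in egg cup a: 57 mm tall, 44 mm wide at mid-height, 60 g. Origin: its bottom tip; z up along its long axis. It may lean a few degrees in cup or pocket. Either egg may go in either pocket.
- egg_b: The second egg, the same, standing in egg cup b.
- cup_a: White egg cup, 50 mm wide, 35 mm tall, loose (0.14 kg). Origin: centre of its underside. The egg's bottom tip rests 21 mm above it, so the egg's upper 43 mm stand clear of the cup's rim.
- cup_b: The second egg cup, the same.
- pan: Open oblong steel pan, empty, 190 mm (its x) by 118 mm (its y) outside, 182 by 110 mm inside, 65 mm deep to the rim, 0.9 kg, loose. Origin: centre of its underside, z up. The rack may face either way along the pan's length.
- spice_jar: Spice jar with dark cap, 41 mm wide, 105 mm tall, one of three things in the row that stands between rack and pan; origin: centre of underside.
- honey: Squat glass jar with yellow lid, 64 mm wide, 87 mm tall, in the row; origin: centre of underside.
- tin: Low food tin, 75 mm wide, 58 mm tall, in the row; origin: centre of underside.
Not all that is in view belongs to the job. Leave any blue or green look-alike of the honey alone.

How it is judged (in metres and radians):
On the way, in this order (a step that is already met when the one before it is completed fails the run):
1. both eggs stand in the rack's pockets, one in each, let go, with the rack standing on the worktop (((distance between egg_a and pocket_a below 0.01 m and angle between each of egg_a, egg_b's own z axis and vertical below 0.4 rad and distance between egg_b and pocket_b below 0.01 m) or (distance between egg_a and pocket_b below 0.01 m and angle between each of egg_a, egg_b's own z axis and vertical below 0.4 rad and distance between egg_b and pocket_a below 0.01 m)) and height (world z) of rack below 0.004 m and angle between rack's own z axis and vertical below 0.1 rad and contact force between the fingers and egg_a below 0.1 N and contact force between the fingers and egg_b below 0.1 N), for 0.2 s.
2. the loaded rack passes over the row, its underside above everything in the row (((distance between egg_a and pocket_a below 0.01 m and angle between each of egg_a, egg_b's own z axis and vertical below 0.4 rad and distance between egg_b and pocket_b below 0.01 m) or (distance between egg_a and pocket_b below 0.01 m and angle between each of egg_a, egg_b's own z axis and vertical below 0.4 rad and distance between egg_b and pocket_a below 0.01 m)) and height (world z) of rack above 0.105 m and world y of rack between -0.19 and -0.08 m).
At the end, for the whole second after the job is handed in: Rack held still, 4 to 40 mm above the pan's rim, within 15 mm of centre each way, 0.15 rad in line (either way round), tilt under 0.12 rad; nothing touches the pan; an egg in each pocket (tip within 10 mm of the floor centre, lean under 0.4 rad); pan and row moved under 20 mm, row upright (((distance between egg_a and pocket_a below 0.01 m and angle between each of egg_a, egg_b's own z axis and vertical below 0.4 rad and distance between egg_b and pocket_b below 0.01 m) or (distance between egg_a and pocket_b below 0.01 m and angle between each of egg_a, egg_b's own z axis and vertical below 0.4 rad and distance between egg_b and pocket_a below 0.01 m)) and x of rack in the frame of pan between -0.015 and 0.015 m and y of rack in the frame of pan between -0.015 and 0.015 m and z of rack in the frame of pan between 0.069 and 0.105 m and angle between the x axis of rack and the x axis of pan, either way round below 0.15 rad and angle between rack's own z axis and vertical below 0.12 rad and contact force between the fingers and rack above 1 N and contact force between each of rack, the arm and pan below 0.05 N and linear speed of rack below 0.02 m/s and distance of each of pan, spice_jar, honey, tin from where it was at the start of the episode below 0.02 m and angle between each of spice_jar, honey, tin's own z axis and vertical below 0.2 rad); the arm keeps its last pose, push and grip.
It fails at once if the pan is pushed more than 20 mm (distance of pan from where it was at the start of the episode above 0.02 m).
It fails at once if the rack bumps into or stands on the pan (contact force between rack and pan above 1 N).
It fails at once if a thing in the row is pushed more than 20 mm or tipped (distance of any of spice_jar, honey, tin from where it was at the start of the episode above 0.02 m or angle between any of spice_jar, honey, tin's own z axis and vertical above 0.3 rad).
It also fails if it takes over 64 s, if anything falls off the work surface, if the arm or the gripper's body presses on something with over 40 N, if the wrist force passes 120 N, or if a joint passes its speed limit or range.

ROBOT

A 6-joint arm with a two-finger parallel gripper is mounted at the origin on a cart in front of the work surface, level with it; the furniture and walls round the work are solid. World frame = base frame: x ahead of the robot, y to its left, z up, the work surface at z = 0. Lengths are in mm, angles in rad, forces in N, time in s.
With the tool pointing down it reaches from about 350 to 725 mm from the base axis. Payload 6 kg.
Tool frame: the origin (TCP) lies at the very end of the fingers, on their centre line; the grasp point (between the pads) lies 19 mm behind it; z points along the fingers, y is the line along which they close (so a half turn about z gives the same grasp; the last joint's range is limited). The gripper opens to 85 mm and grips with 20 to 120 N. Pads are 22 mm wide; open, the fingers measure 114 mm over their backs; the gripper's body (76 mm by 85 mm) begins 54 mm behind the grasp point. The pads swing forward as they close: fully open they stand 13 mm farther back than shut.
Start: joints at [1.491, 0.04, 0.085, 0, -1.615, -0.334], TCP at [241.227, 549.348, 231.261] pointing down, gripper open.
Joint ranges: [-2.56, 2.56], [-1.29, 2.01], [-1.08, 1.49], [-3.29, 1.98], [-2.81, -0.18], [-2.99, 2.99]. Speed limits (rad/s): [2.57, 2.57, 3.01, 3.14, 3.14, 3.14].

INTERFACE

Orientations are given as a 3x3 rotation matrix whose columns are the frame's x, y, z axes.
In Python, from workcell import read_state, grab_frame, close_job gives the robot as it stands.
- The arm moves only by the tool hand_motion, called after "Request:" by a JSON object that holds its "name" and its "arguments", one argument or row to a line. Schema: {"type":"object","properties":{"increments":{"type":"object","properties":{"finger_gap":{"type":"array","items":{"type":"number"},"minItems":1,"maxItems":5},"sx":{"type":"array","items":{"type":"number"},"minItems":1,"maxItems":5},"sy":{"type":"array","items":{"type":"number"},"minItems":1,"maxItems":5},"sz":{"type":"array","items":{"type":"number"},"minItems":1,"maxItems":5},"rx":{"type":"array","items":{"type":"number"},"minItems":1,"maxItems":5},"ry":{"type":"array","items":{"type":"number"},"minItems":1,"maxItems":5},"rz":{"type":"array","items":{"type":"number"},"minItems":1,"maxItems":5}},"additionalProperties":false,"required":["finger_gap","sx","sy","sz","rx","ry","rz"]},"squeeze":{"type":"number"},"only":{"type":"string"},"quiet":{"type":"boolean"},"lines":{"type":"string"}},"required":["increments"],"additionalProperties":false}. increments is an object with one list for each field, all of the same length, 1 to 5, a row being the entries at one place: finger_gap (the finger opening in mm), sx, sy, sz (the shift in parts of the range, where 1.0 means 300 mm), rx, ry, rz (a rotation vector in normalised numbers (1 is pi rad)); each row is the pose to reach, as a shift and turn from the pose commanded when the call began, along the tool's axes at that moment; what a row does not reach only later rows make up. A row lasts 1/12 s, in which the tool goes at most 41.7 mm and 0.125 rad, less where a joint would pass 70% of its speed; a pose out of reach is approached as far as the arm can. The fingers move at their own pace and stop on an object; squeeze is the grip in N (left out, the last holds). Time passes only in rows, so rows that do not move let the fingers close. The tool returns the time, the measured TCP pose, the force, the opening and the grip force at its end. only (a regular expression) keeps the lines of the reply that match it, lines (a string "A,B") keeps lines A to B, and quiet returns only ok. No shift or turn number may pass 1 either way. Input that does not fit is refused with a message, and nothing moves.
- read_state(): the state, without advancing time (a new reading comes with each control period).
- grab_frame(name): name is "side" or "top" or "wrist"; returns a dict with "color" (384x512x3 uint8, red, green, blue), "z_map" (384x512 float32, mm along the optical axis (not along the pixel's ray), 0 where there is no reading), "fovy" (degrees; the focal length in pixels is half the picture's height over the tangent of half this angle, whatever the lens; pixels are square), "cx", "cy" (the principal point, pixels), "D" ([k1, k2, p1, p2, k3] as OpenCV has them; the pictures are not rectified), "cam_to_world" (4x4, takes a point from camera to world coordinates); the wrist camera has in their place "hand_eye" (4x4, takes a point from camera to tool coordinates, whose origin is the TCP and whose axes are the flange's). Camera axes: x right, y down, z forward; pixel columns grow to the right and rows downward; lengths in mm; the calibration is good to about 2 mm. A picture is of the moment at which its call begins: read the wrist's pose just before it.
- close_job(): hands the job in; it is judged then, once.
The state is a dict: "time": time; "q": joint angles; "dq": joint speeds; "joint_torque": joint torques, N m; "tool_pos": TCP position; "tool_rot": TCP orientation; "force": force on the tool from outside, world axes, zero at the start; "wrist_torque": the same for the moment, N m; "grip_width": finger opening in mm; "grip_force": force on a finger pad.
Only numpy, scipy, OpenCV 4.12 (cv2) and the standard library are available. Lean on these libraries where they do the work, as an engineer would, in place of code of your own. Each camera call takes 0.05 s, during which the arm holds its last target. There are 200 camera calls.

## Working session

There is one attempt and no reset: what is moved stays moved. The work goes in short steps, Python scripts to look and compute and a tool call to move; the robot and the scene stay as the last step left them, time stands still between calls to the robot, and variables do not carry over. Pictures are saved under pics/ and viewed, at most 10 in all, crops included, and the job is handed in when it is done.

```bash
ls; mkdir -p pics; cat > h.py <<'E'
import numpy as np, cv2
from workcell import read_state, grab_frame
def pts(f, T):
    h,w=f["z_map"].shape; fl=h/2/np.tan(np.radians(f["fovy"])/2)
    K=np.array([[fl,0,f["cx"]],[0,fl,f["cy"]],[0,0,1]])
    v,u=np.mgrid[:h,:w]
    uv=np.stack([u,v],-1).reshape(-1,1,2).astype(np.float64)
    n=cv2.undistortPoints(uv,K,np.array(f["D"],float)).reshape(h,w,2)
    z=f["z_map"][...,None].astype(float)
    P=np.concatenate([n*z,z],-1)
    return P@T[:3,:3].T+T[:3,3], f["z_map"]>0
def cloud(name):
    s=read_state(); f=grab_frame(name)
    if name=="wrist":
        T=np.eye(4);T[:3,:3]=s["tool_rot"];T[:3,3]=s["tool_pos"];T=T@np.array(f["hand_eye"])
    else: T=np.array(f["cam_to_world"])
    P,ok=pts(f,T); return f["color"],P,ok
E
python3 - <<'E'
from h import *
s=read_state();print(s)
ims=[]
for n in("top","side"):
    c,P,ok=cloud(n);np.savez(f"{n}.npz",c=c,P=P,ok=ok)
    cv2.imwrite(f"pics/{n}0.png",cv2.resize(c[...,::-1],(800,600)))
E
```

```text
pics
{'time': 0.0, 'q': array([ 1.49069045e+00,  4.08450847e-02,  8.37851156e-02, -5.04233814e-04,
       -1.61547715e+00, -3.33707460e-01]), 'dq': array([ 0.00165494, -0.00106678, -0.00032531,  0.00021019, -0.00095327,
        0.0008552 ]), 'joint_torque': array([-3.74521442e-04, -3.68208182e+01,  3.47426462e+01,  6.93247318e+00,
       -5.35693762e-03,  5.90447243e-06]), 'tool_pos': array([241.03691166, 549.0946692 , 230.237902  ]), 'tool_rot': array([[ 9.15603037e-01, -4.02082912e-01, -6.41413933e-04],
       [-4.02083412e-01, -9.15601473e-01, -1.69490280e-03],
       [ 9.42119140e-05,  1.80976006e-03, -9.99998358e-01]]), 'force': array([-0.52775889,  0.24590043, -0.22068626]), 'wrist_torque': array([ 0.01305289,  0.00125271, -0.04056332]), 'grip_force': 0.0, 'grip_width': 85.5742989903373}
```

View pics/top0.png

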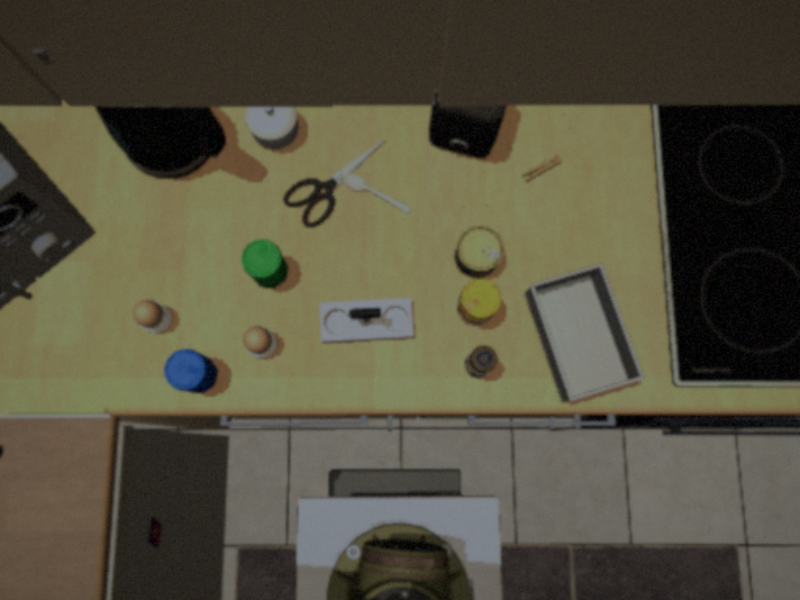

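View pics/side0.png

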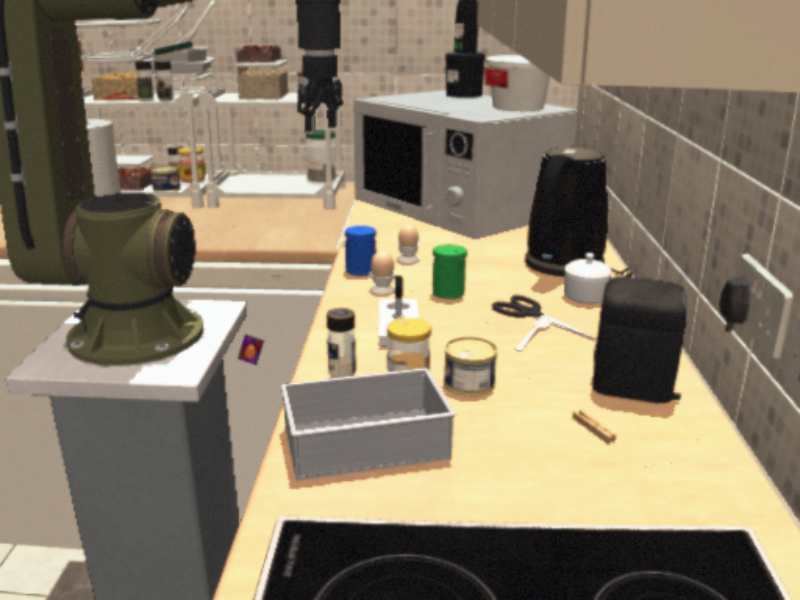

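The top view (800x600) shows the eggs in cups at (148,313) and (257,340), and the rack at (366,320) with its black bar at (366,313). The row is tin (480,252), honey (481,301, yellow lid) and spice jar (481,360), and the pan is at (583,333). The blue jar (190,370) and green jar (265,262) are look-alikes to leave alone. The only brownish eggs in white cups are the two named, and the side view confirms both.

```bash
python3 - <<'E'
from h import *
from scipy.ndimage import label
for n in("top","side"):
    d=np.load(n+".npz");c,P,ok=d["c"],d["P"],d["ok"]
    H=cv2.cvtColor(c,cv2.COLOR_RGB2HSV)
    X,Y,Z=P[...,0],P[...,1],P[...,2]
    m=ok&(Z>12)&(Z<140)&(X>250)&(X<800)&(Y>-400)&(Y<500)
    L,k=label(m)
    print(n)
    for i in range(1,k+1):
        q=P[L==i]
        if len(q)<60: continue
        v,u=np.nonzero(L==i)
        zt=np.percentile(q[:,2],97); t=q[q[:,2]>zt-12]
        r=cv2.minAreaRect(q[:,:2].astype(np.float32)); rt=cv2.minAreaRect(t[:,:2].astype(np.float32))
        print(len(q),"uv",int(u.mean()*1.5625),int(v.mean()*1.5625),"zt",zt.round(1),"rgb",np.median(c[L==i],0),"all",np.round(r[0]),np.round(r[1]),round(r[2],1),"top",np.round(rt[0],1),np.round(rt[1]),round(rt[2],1))
d=np.load("top.npz");cv2.imwrite("pics/crop0.png",cv2.resize(d["c"][180:260,80:420,::-1],(800,188*1),interpolation=cv2.INTER_CUBIC))
E
```

```text
top
996 uv 461 132 zt 138.1 rgb [10.  9.  8.] all [ 734. -107.] [115.  26.] 79.2 top [ 732.3 -106.7] [109.  19.] 78.6
748 uv 271 125 zt 70.8 rgb [126. 129. 124.] all [758. 212.] [85. 57.] 89.9 top [758.1 210.7] [81. 53.] 89.4
1439 uv 169 150 zt 136.6 rgb [7. 7. 6.] all [707. 366.] [ 52. 192.] 1.4 top [708.8 360.9] [184.  46.] 87.9
1439 uv 478 273 zt 90.5 rgb [127. 123.  58.] all [ 500. -129.] [ 74. 156.] 87.2 top [ 452.7 -126.8] [62. 62.] 15.0
679 uv 263 262 zt 91.0 rgb [ 44. 113.  53.] all [518. 214.] [61. 62.] 85.2 top [518.1 214.1] [62. 61.] 1.3
1597 uv 585 328 zt 68.2 rgb [61. 60. 56.] all [ 405. -294.] [195. 125.] 16.5 top [ 405.4 -294.2] [195. 125.] 16.5
1115 uv 365 319 zt 89.3 rgb [128. 132. 136.] all [432.  53.] [ 65. 150.] 2.8 top [431.7  53.2] [15. 49.] 3.5
313 uv 149 313 zt 78.9 rgb [108.  91.  69.] all [437. 397.] [45. 41.] 2.7 top [437.7 397.4] [35. 32.] 45.8
292 uv 257 340 zt 78.7 rgb [117.5  97.   73. ] all [395. 222.] [39. 47.] 83.9 top [394.8 224.3] [34. 34.] 76.5
318 uv 479 361 zt 109.4 rgb [65. 56. 46.] all [ 356. -127.] [39. 39.] 40.6 top [ 356.9 -126.7] [38. 39.] 44.8
729 uv 189 370 zt 91.3 rgb [ 41.  75. 129.] all [344. 325.] [62. 62.] 21.8 top [344.1 325.2] [62. 62.] 16.9
side
4498 uv 599 302 zt 136.7 rgb [27. 25. 25.] all [747. 117.] [116. 614.] 1.3 top [742.6 109.5] [114. 594.] 0.0
241 uv 408 239 zt 75.9 rgb [164. 133. 112.] all [439. 387.] [36. 45.] 87.2 top [436.8 387.1] [30. 35.] 57.6
8045 uv 370 379 zt 88.9 rgb [117. 112. 108.] all [373. -10.] [208. 731.] 6.8 top [362.8  85.7] [145. 533.] 13.2
649 uv 449 267 zt 88.5 rgb [36. 94. 46.] all [521. 209.] [63. 62.] 29.3 top [520.8 208.7] [62. 61.] 26.4
981 uv 469 361 zt 57.9 rgb [165. 147. 123.] all [ 543. -137.] [78. 72.] 75.2 top [ 543.6 -135.7] [76. 72.] 62.4
```

View pics/crop0.png

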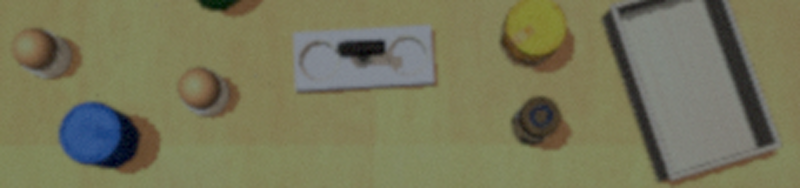

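The crop confirms the eggs, the rack with its two empty pockets, the yellow-lidded honey and the spice jar. I'll move over egg a, turning to align with the rack.

Careful with the scale: shifts go in shares of 300 mm and turns go in shares of pi rad. That gives: 200 mm / 300 = 0.6667, 160 mm / 300 = 0.5333, 0.6 rad / 3.1416 = 0.191.

```bash
cat >> h.py <<'E'
def plan(x,y,z,yaw_deg):
    """shift and turn (tool axes) to a TCP pose: tool down, closing axis at yaw"""
    from scipy.spatial.transform import Rotation as Ro
    s=read_state();R=np.array(s["tool_rot"]);a=np.radians(yaw_deg)
    yv=np.array([np.cos(a),np.sin(a),0]);zv=np.array([0,0,-1.]);Rt=np.stack([np.cross(yv,zv),yv,zv],1)
    d=R.T@(np.array([x,y,z])-s["tool_pos"]);r=Ro.from_matrix(R.T@Rt).as_rotvec()
    print("t",round(s["time"],2),"pos",s["tool_pos"].round(1),"q",np.round(s["q"],2),"w",round(s["grip_width"],1),"gf",round(s["grip_force"],1),"| d",d.round(1),"r",r.round(3))
E
```

Request:
{"name": "hand_motion", "arguments": {
  "increments": {"finger_gap":[85, 85, 85, 85, 85], "sx":[0.1333, 0.2667, 0.4, 0.5333, 0.6667], "sy":[0.0333, 0.0667, 0.1, 0.1333, 0.1667], "sz":[0.0333, 0.0667, 0.1333, 0.1667, 0.1667], "rx":[0, 0, 0, 0, 0], "ry":[0, 0, 0, 0, 0], "rz":[0.0382, 0.0764, 0.1146, 0.1528, 0.191]}
}}

```text
time: 0.52
tool_pos: [399.8, 424.6, 178.1]
tool_rot: [[0.524, -0.852, -0.003], [-0.852, -0.524, -0.003], [0.001, 0.004, -1.0]]
force: [0.6, 1.1, -0.6]
grip_width: 84.9
grip_force: 0.0
```

```bash
python3 -c "
from h import *
plan(437,397,160,-177.2)"
```

```text
t 0.52 pos [399.8 424.6 178.1] q [ 1.16  0.   -0.05 -0.   -1.52 -0.61] w 84.9 gf 0.0 | d [ 43.  -17.3  18.1] r [ 0.004 -0.002  0.503]
```

To row units: 43 mm / 300 = 0.1433, 20 mm / 300 = 0.0667, 0.503 rad / 3.1416 = 0.1601.

Request:
{"name": "hand_motion", "arguments": {
  "increments": {"finger_gap":[85, 85, 85, 85, 85], "sx":[0.0667, 0.1433, 0.1433, 0.1433, 0.1433], "sy":[-0.0267, -0.0567, -0.0567, -0.0567, -0.0567], "sz":[0.0333, 0.06, 0.06, 0.06, 0.06], "rx":[0, 0, 0, 0, 0], "ry":[0, 0, 0, 0, 0], "rz":[0.0382, 0.0764, 0.1146, 0.1528, 0.1601]},
  "quiet": true
}}

```text
ok
```

Request:
{"name": "hand_motion", "arguments": {
  "increments": {"finger_gap":[85, 85], "sx":[0, 0], "sy":[0, 0], "sz":[0, 0], "rx":[0, 0], "ry":[0, 0], "rz":[0, 0]},
  "quiet": true
}}

```text
ok
```

```bash
cat >> h.py <<'E'
def egg(x0,y0,cam="wrist",zmin=45,r=28):
    """fit an upright ellipsoid-like egg: circle fits of brown points"""
    from scipy.optimize import least_squares
    c,P,ok=cloud(cam)
    H=cv2.cvtColor(c,cv2.COLOR_RGB2HSV)
    m=ok&(np.hypot(P[...,0]-x0,P[...,1]-y0)<r)&(P[...,2]>zmin)&(H[...,1]>50)
    q=P[m]; 
    f=lambda p:np.sqrt(((q[:,0]-p[0])/22)**2+((q[:,1]-p[1])/22)**2+((q[:,2]-p[2])/28.5)**2)-1
    s=least_squares(f,[x0,y0,zmin+5],loss="soft_l1",f_scale=.05)
    print(cam,"n",len(q),"ctr",s.x.round(1),"rms",np.sqrt(np.mean(f(s.x)**2)).round(3),"zmax",np.percentile(q[:,2],99).round(1))
    return c,P,ok
E
python3 - <<'E'
from h import *
plan(437,397,160,-177.2)
c,P,ok=egg(437,396)
for e in((437,396),(395,223)):egg(*e,"top")
cv2.imwrite("pics/w0.png",c[...,::-1])
E
```

```text
t 1.1 pos [436.7 399.3 163.4] q [ 1.08  0.02 -0.06 -0.   -1.49 -1.02] w 85.3 gf 0.0 | d [ 2.3 -0.2  3.4] r [ 0.    -0.     0.009]
wrist n 10161 ctr [438.1 379.1 223.8] rms 1.972 zmax 259.3
top n 281 ctr [438.2 398.7  50.5] rms 2.093 zmax 267.6
top n 244 ctr [395.4 224.5  49.9] rms 0.057 zmax 81.3
```

View pics/w0.png

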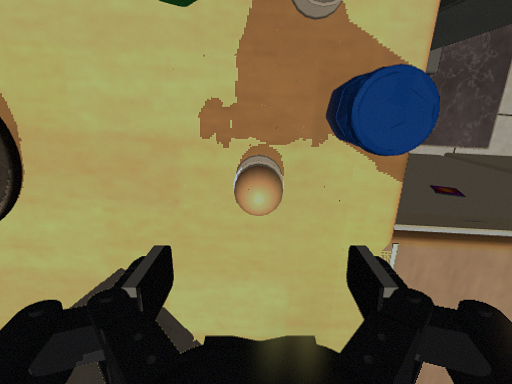

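The wrist view shows egg a in its cup at (258,188), between the finger tips in x, with the blue jar at (395,108). The fit picked up the gripper, so I'll limit it in height.

```bash
sed -i 's/(P\[...,2\]>zmin)/(P[...,2]>zmin)\&(P[...,2]<90)/' h.py; python3 - <<'E'
from h import *
egg(437,396);egg(437,397,"top");egg(437,396,"side")
plan(437,398,90,-177.2)
E
```

```text
wrist n 1894 ctr [437.  398.5  49.1] rms 0.018 zmax 78.1
top n 254 ctr [438.  398.6  49.8] rms 0.058 zmax 80.7
side n 132 ctr [440.1 396.7  49.5] rms 0.116 zmax 78.3
t 1.4 pos [436.8 399.3 163.5] q [ 1.08  0.02 -0.06  0.   -1.49 -1.02] w 84.7 gf 0.0 | d [ 1.3 -0.2 73.5] r [-0.     0.     0.006]
```

To row units: 127.5 mm / 300 = 0.425, 110 mm / 300 = 0.3667, 0.006 rad / 3.1416 = 0.0019.

Request:
{"name": "hand_motion", "arguments": {
  "increments": {"finger_gap":[85, 85, 85, 85, 85], "sx":[0.0033, 0.0033, 0.0033, 0.0033, 0.0033], "sy":[0, 0, 0, 0, 0], "sz":[0.1333, 0.2667, 0.3667, 0.425, 0.425], "rx":[0, 0, 0, 0, 0], "ry":[0, 0, 0, 0, 0], "rz":[0.0019, 0.0019, 0.0019, 0.0019, 0.0019]},
  "squeeze": 25
}}

```text
time: 1.82
tool_pos: [434.9, 395.7, 30.6]
tool_rot: [[0.048, -0.999, -0.005], [-0.999, -0.048, -0.007], [0.006, 0.006, -1.0]]
force: [-0.2, -0.2, 0.0]
grip_width: 85.5
grip_force: 0.0
```

Request:
{"name": "hand_motion", "arguments": {
  "increments": {"finger_gap":[85, 30, 30, 30, 30], "sx":[0, 0, 0, 0, 0], "sy":[0, 0, 0, 0, 0], "sz":[0, 0, 0, 0, 0], "rx":[0, 0, 0, 0, 0], "ry":[0, 0, 0, 0, 0], "rz":[0, 0, 0, 0, 0]},
  "squeeze": 25
}}

```text
time: 2.23
tool_pos: [437.5, 398.8, 37.7]
tool_rot: [[0.048, -0.999, 0.002], [-0.999, -0.048, 0.002], [-0.002, -0.002, -1.0]]
force: [-1.1, 0.5, 4.3]
grip_width: 42.3
grip_force: 24.8
```

Request:
{"name": "hand_motion", "arguments": {
  "increments": {"finger_gap":[30, 30, 30, 30], "sx":[0, 0, 0, 0], "sy":[0, 0, 0, 0], "sz":[0, 0, 0, 0], "rx":[0, 0, 0, 0], "ry":[0, 0, 0, 0], "rz":[0, 0, 0, 0]},
  "squeeze": 25
}}

```text
time: 2.57
tool_pos: [437.5, 398.8, 37.7]
tool_rot: [[0.048, -0.999, 0.002], [-0.999, -0.048, 0.002], [-0.002, -0.002, -1.0]]
force: [-1.8, 0.4, 6.0]
grip_width: 42.5
grip_force: 25.0
```

```bash
python3 -c "
from h import *
plan(437,398.5,36,-177.2)"
```

```text
t 2.57 pos [437.5 398.8  37.7] q [ 1.08  0.08 -0.23  0.   -1.26 -1.03] w 42.5 gf 25.0 | d [0.3 0.5 1.7] r [-0.002  0.002 -0.   ]
```

To row units: 3 mm / 300 = 0.01, 1 mm / 300 = 0.0033.

Request:
{"name": "hand_motion", "arguments": {
  "increments": {"finger_gap":[60, 60, 60, 60, 30], "sx":[0, 0, 0, 0, 0], "sy":[0, 0, 0, 0, 0], "sz":[0, 0.0033, 0.01, 0.01, 0.01], "rx":[0, 0, 0, 0, 0], "ry":[0, 0, 0, 0, 0], "rz":[0, 0, 0, 0, 0]},
  "squeeze": 25,
  "quiet": true
}}

```text
ok
```

Request:
{"name": "hand_motion", "arguments": {
  "increments": {"finger_gap":[30, 30, 30, 30], "sx":[0, 0, 0, 0], "sy":[0, 0, 0, 0], "sz":[0, 0, 0, 0], "rx":[0, 0, 0, 0], "ry":[0, 0, 0, 0], "rz":[0, 0, 0, 0]},
  "squeeze": 30
}}

```text
time: 3.32
tool_pos: [437.3, 398.2, 33.4]
tool_rot: [[0.048, -0.999, 0.001], [-0.999, -0.048, 0.0], [-0.0, -0.001, -1.0]]
force: [1.9, -0.3, 2.1]
grip_width: 42.6
grip_force: 32.2
```

Request:
{"name": "hand_motion", "arguments": {
  "increments": {"finger_gap":[30, 30, 30, 30, 30], "sx":[0, 0, 0, 0, 0], "sy":[0, 0, 0, 0, 0], "sz":[-0.01, -0.0267, -0.06, -0.12, -0.2], "rx":[0, 0, 0, 0, 0], "ry":[0, 0, 0, 0, 0], "rz":[0, 0, 0, 0, 0]},
  "squeeze": 30
}}

```text
time: 3.73
tool_pos: [436.1, 397.2, 92.3]
tool_rot: [[0.048, -0.999, -0.002], [-0.999, -0.048, -0.003], [0.003, 0.003, -1.0]]
force: [0.5, -0.3, -0.1]
grip_width: 42.1
grip_force: 30.6
```

Request:
{"name": "hand_motion", "arguments": {
  "increments": {"finger_gap":[30, 30, 30, 30], "sx":[0, 0, 0, 0], "sy":[0, 0, 0, 0], "sz":[-0.1, -0.1667, -0.2, -0.2], "rx":[0, 0, 0, 0], "ry":[0, 0, 0, 0], "rz":[0, 0, 0, 0]},
  "squeeze": 30
}}

```text
time: 4.07
tool_pos: [437.7, 399.0, 156.3]
tool_rot: [[0.048, -0.999, 0.003], [-0.999, -0.048, 0.004], [-0.004, -0.003, -1.0]]
force: [1.6, 0.9, -0.3]
grip_width: 42.4
grip_force: 30.6
```

```bash
python3 - <<'E'
from h import *
c,P,ok=cloud("wrist")
cv2.imwrite("pics/w1.png",c[...,::-1])
plan(434.5,101.1,125,-177.2)
E
```

```text
t 4.12 pos [437.  398.5 153.8] q [ 1.08  0.02 -0.08 -0.   -1.47 -1.03] w 42.0 gf 30.6 | d [297.   16.8  28.3] r [-0.001  0.002 -0.001]
```

View pics/w1.png

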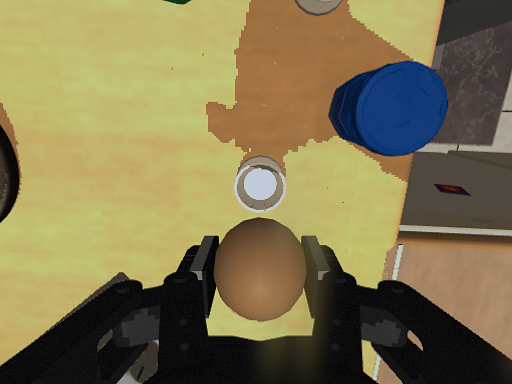

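Egg a is held squarely at (260,270) and its cup at (260,185) is still standing. Next I'll carry it over the rack pocket at y≈101.

To row units: 166 mm / 300 = 0.5533, 125 mm / 300 = 0.4167.

Request:
{"name": "hand_motion", "arguments": {
  "increments": {"finger_gap":[30, 30, 30, 30, 30], "sx":[0.05, 0.15, 0.28, 0.4167, 0.5533], "sy":[0.0033, 0.01, 0.02, 0.03, 0.04], "sz":[0, 0, 0, 0, 0], "rx":[0, 0, 0, 0, 0], "ry":[0, 0, 0, 0, 0], "rz":[0, 0, 0, 0, 0]},
  "squeeze": 30,
  "quiet": true
}}

```text
ok
```

Request:
{"name": "hand_motion", "arguments": {
  "increments": {"finger_gap":[30, 30, 30, 30, 30], "sx":[0.1333, 0.2667, 0.36, 0.4167, 0.4367], "sy":[0.01, 0.02, 0.0267, 0.0317, 0.032], "sz":[0.0167, 0.0333, 0.0533, 0.0667, 0.0667], "rx":[0, 0, 0, 0, 0], "ry":[0, 0, 0, 0, 0], "rz":[0, 0, 0, 0, 0]},
  "squeeze": 30,
  "quiet": true
}}

```text
ok
```

Request:
{"name": "hand_motion", "arguments": {
  "increments": {"finger_gap":[30, 30], "sx":[0, 0], "sy":[0, 0], "sz":[0, 0], "rx":[0, 0], "ry":[0, 0], "rz":[0, 0]},
  "squeeze": 30
}}

```text
time: 5.12
tool_pos: [429.5, 100.6, 132.2]
tool_rot: [[0.048, -0.999, -0.001], [-0.999, -0.048, -0.001], [0.001, 0.001, -1.0]]
force: [-0.1, 1.0, -0.2]
grip_width: 42.6
grip_force: 30.6
```

```bash
cat >> h.py <<'E'
def rack(cam):
    c,P,ok=cloud(cam); X,Y,Z=P[...,0],P[...,1],P[...,2]
    near=ok&(abs(X-432)<60)&(abs(Y-53)<110)
    m=near&(Z>17)&(Z<27)
    r=cv2.minAreaRect(P[m][:,:2].astype(np.float32))
    b=near&(Z>80)&(Z<94)&(c.max(-1)<70)&(abs(X-432)<25)&(abs(Y-53)<35); q=P[b][:,:2].astype(np.float32)
    rb=cv2.minAreaRect(q) if len(q)>20 else None
    # pocket floors
    f=near&(Z>4)&(Z<13)&(abs(X-432)<25); fl=[]
    for s in(1,-1):
        g=f&(abs(Y-53-48*s)<18); fl.append((int(g.sum()),P[g].mean(0).round(1) if g.sum() else None))
    print(cam,"plate",np.round(r[0],1),np.round(r[1],1),round(r[2],2),"z",np.median(Z[m]).round(1),"bar",rb,"floors",fl)
    return c,P,ok
E
python3 - <<'E'
from h import *
rack("top"); c,P,ok=rack("wrist"); np.savez("wr.npz",c=c,P=P,ok=ok)
cv2.imwrite("pics/w2.png",c[...,::-1])
plan(429.7,101,125,-177.2)
E
```

```text
top plate [431.4  52.8] [ 65.  149.1] 3.42 z 22.5 bar ((431.4876708984375, 51.943519592285156), (13.868772506713867, 46.1473274230957), 3.4711592197418213) floors [(62, array([427.8,  92. ,   8.3])), (165, array([435.4,   5.3,   8.8]))]
wrist plate [431.6  51.6] [ 64.2 150.7] 3.1 z 21.9 bar ((431.7447204589844, 51.824607849121094), (13.743557929992676, 49.14552307128906), 3.3212621212005615) floors [(1149, array([428.7, 103.8,   8. ])), (1951, array([434.2,   4. ,   8.1]))]
t 5.22 pos [429.6 101.2 132.6] q [ 0.69 -0.4  -0.47 -0.   -1.49 -0.64] w 42.5 gf 30.6 | d [ 0.2 -0.1  7.6] r [ 0.001 -0.    -0.   ]
```

View pics/w2.png

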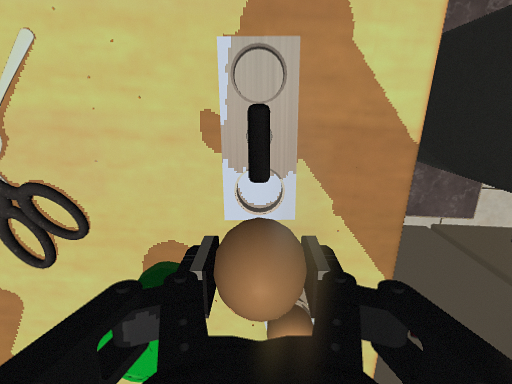

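The wrist view shows the near pocket at (258,190), the far one at (258,73) and the bar between them. Lowering into the near pocket.

To row units: 96 mm / 300 = 0.32, 1.5 mm / 300 = 0.005, -0.006 rad / 3.1416 = -0.0019.

Request:
{"name": "hand_motion", "arguments": {
  "increments": {"finger_gap":[30, 30, 30, 30, 30], "sx":[0.0033, 0.005, 0.005, 0.005, 0.005], "sy":[0, 0.002, 0.002, 0.002, 0.002], "sz":[0.0667, 0.1667, 0.25, 0.3, 0.32], "rx":[0, 0, 0, 0, 0], "ry":[0, 0, 0, 0, 0], "rz":[-0.0019, -0.0019, -0.0019, -0.0019, -0.0019]},
  "squeeze": 30
}}

```text
time: 5.63
tool_pos: [427.6, 99.1, 34.0]
tool_rot: [[0.055, -0.998, -0.004], [-0.998, -0.055, -0.002], [0.002, 0.004, -1.0]]
force: [0.1, -1.4, -0.1]
grip_width: 42.7
grip_force: 30.6
```

Request:
{"name": "hand_motion", "arguments": {
  "increments": {"finger_gap":[30, 30, 30, 30, 30], "sx":[0, 0, 0, 0, 0], "sy":[0, 0, 0, 0, 0], "sz":[0, 0.01, 0.0233, 0.0367, 0.045], "rx":[0, 0, 0, 0, 0], "ry":[0, 0, 0, 0, 0], "rz":[0, 0, 0, 0, 0]},
  "squeeze": 30
}}

```text
time: 6.05
tool_pos: [429.3, 99.1, 23.7]
tool_rot: [[0.054, -0.999, 0.001], [-0.999, -0.054, 0.001], [-0.001, -0.001, -1.0]]
force: [0.6, 0.3, -0.1]
grip_width: 42.6
grip_force: 30.6
```

Request:
{"name": "hand_motion", "arguments": {
  "increments": {"finger_gap":[30, 30], "sx":[0, 0], "sy":[0, 0], "sz":[0, 0], "rx":[0, 0], "ry":[0, 0], "rz":[0, 0]},
  "squeeze": 30
}}

```text
time: 6.22
tool_pos: [429.2, 98.9, 23.6]
tool_rot: [[0.054, -0.999, 0.0], [-0.999, -0.054, -0.0], [0.0, -0.0, -1.0]]
force: [-0.1, 0.4, -0.1]
grip_width: 42.5
grip_force: 30.6
```

```bash
python3 -c "
from h import *
plan(428.9,99.7,21,-176.8)"
```

```text
t 6.22 pos [429.2  98.9  23.6] q [ 0.69 -0.34 -0.64  0.   -1.28 -0.64] w 42.5 gf 30.6 | d [-0.9  0.2  2.6] r [-0.    -0.    -0.002]
```

To row units: 2.6 mm / 300 = 0.0087, 2 mm / 300 = 0.0067.

Request:
{"name": "hand_motion", "arguments": {
  "increments": {"finger_gap":[30, 30, 30, 30], "sx":[-0.0027, -0.0027, -0.0027, -0.0027], "sy":[0, 0, 0, 0], "sz":[0.0033, 0.0067, 0.0087, 0.0087], "rx":[0, 0, 0, 0], "ry":[0, 0, 0, 0], "rz":[0, 0, 0, 0]},
  "squeeze": 30
}}

```text
time: 6.55
tool_pos: [429.0, 99.6, 20.8]
tool_rot: [[0.054, -0.999, -0.0], [-0.999, -0.054, -0.0], [0.0, 0.0, -1.0]]
force: [-0.6, -0.4, -0.4]
grip_width: 42.4
grip_force: 30.6
```

Request:
{"name": "hand_motion", "arguments": {
  "increments": {"finger_gap":[46, 50, 60, 70, 70], "sx":[0, 0, 0, 0, 0], "sy":[0, 0, 0, 0, 0], "sz":[0, 0, 0, 0, 0], "rx":[0, 0, 0, 0, 0], "ry":[0, 0, 0, 0, 0], "rz":[0, 0, 0, 0, 0]},
  "squeeze": 30
}}

```text
time: 6.97
tool_pos: [429.1, 99.7, 21.0]
tool_rot: [[0.054, -0.999, 0.0], [-0.999, -0.054, -0.0], [0.0, -0.0, -1.0]]
force: [-0.3, -0.1, 0.4]
grip_width: 69.8
grip_force: 0.0
```

Lift, then go over egg b at about (395,224.5), hovering to measure.

To row units: -142 mm / 300 = -0.4733, -120 mm / 300 = -0.4.

Request:
{"name": "hand_motion", "arguments": {
  "increments": {"finger_gap":[85, 85, 85, 85, 85], "sx":[0, 0, 0, 0, 0], "sy":[0, 0, 0, 0, 0], "sz":[-0.0333, -0.1333, -0.2667, -0.4, -0.4733], "rx":[0, 0, 0, 0, 0], "ry":[0, 0, 0, 0, 0], "rz":[0, 0, 0, 0, 0]},
  "squeeze": 30,
  "quiet": true
}}

```text
ok
```

Request:
{"name": "hand_motion", "arguments": {
  "increments": {"finger_gap":[85, 85, 85, 85, 85], "sx":[-0.1333, -0.2667, -0.3667, -0.41, -0.41], "sy":[0.0267, 0.0533, 0.08, 0.09, 0.09], "sz":[0, 0, 0, 0, 0], "rx":[0, 0, 0, 0, 0], "ry":[0, 0, 0, 0, 0], "rz":[0, 0, 0, 0, 0]},
  "squeeze": 30,
  "quiet": true
}}

```text
ok
```

Request:
{"name": "hand_motion", "arguments": {
  "increments": {"finger_gap":[85, 85], "sx":[0, 0], "sy":[0, 0], "sz":[0, 0], "rx":[0, 0], "ry":[0, 0], "rz":[0, 0]},
  "squeeze": 30,
  "quiet": true
}}

```text
ok
```

```bash
python3 - <<'E'
from h import *
egg(429,100,"top",zmin=35)
egg(395,224); egg(395,224,"top")
plan(395,224.5,33.5,-176.8)
E
```

```text
top n 221 ctr [428.7 100.9  36.8] rms 0.146 zmax 81.0
wrist n 1882 ctr [394.7 223.6  49. ] rms 0.019 zmax 78.0
top n 227 ctr [395.4 224.7  49.9] rms 0.056 zmax 80.1
t 8.12 pos [395.8 220.3 163.2] q [ 0.96 -0.37 -0.4   0.   -1.54 -0.9 ] w 84.9 gf 0.0 | d [ -4.2   0.6 129.7] r [-0.     0.    -0.003]
```

To row units: 122 mm / 300 = 0.4067, -3.3 mm / 300 = -0.011.

Request:
{"name": "hand_motion", "arguments": {
  "increments": {"finger_gap":[85, 85, 85, 85, 85], "sx":[-0.011, -0.011, -0.011, -0.011, -0.011], "sy":[0.0033, 0.0033, 0.0033, 0.0033, 0.0033], "sz":[0.1167, 0.2333, 0.3267, 0.38, 0.4067], "rx":[0, 0, 0, 0, 0], "ry":[0, 0, 0, 0, 0], "rz":[0, 0, 0, 0, 0]},
  "squeeze": 30,
  "quiet": true
}}

```text
ok
```

Request:
{"name": "hand_motion", "arguments": {
  "increments": {"finger_gap":[85, 65, 60, 60], "sx":[0, 0, 0, 0], "sy":[0, 0, 0, 0], "sz":[0.01, 0.025, 0.025, 0.025], "rx":[0, 0, 0, 0], "ry":[0, 0, 0, 0], "rz":[0, 0, 0, 0]},
  "squeeze": 30
}}

```text
time: 8.87
tool_pos: [394.8, 224.7, 34.5]
tool_rot: [[0.054, -0.999, 0.001], [-0.999, -0.054, 0.001], [-0.001, -0.001, -1.0]]
force: [-0.1, 0.1, -0.2]
grip_width: 60.2
grip_force: 0.0
```

Request:
{"name": "hand_motion", "arguments": {
  "increments": {"finger_gap":[30, 30, 30, 30, 30], "sx":[0, 0, 0, 0, 0], "sy":[0, 0, 0, 0, 0], "sz":[0, 0, 0, 0, 0], "rx":[0, 0, 0, 0, 0], "ry":[0, 0, 0, 0, 0], "rz":[0, 0, 0, 0, 0]},
  "squeeze": 30
}}

```text
time: 9.28
tool_pos: [394.9, 224.8, 34.5]
tool_rot: [[0.054, -0.999, 0.002], [-0.999, -0.054, 0.001], [-0.001, -0.002, -1.0]]
force: [-0.0, -0.5, 5.6]
grip_width: 42.3
grip_force: 30.3
```

```bash
python3 -c "
from h import *
plan(394.7,223.6,33.5,-176.8)"
```

```text
t 9.28 pos [394.9 224.8  34.5] q [ 0.97 -0.31 -0.59  0.   -1.29 -0.91] w 42.3 gf 30.3 | d [1.1 0.3 1. ] r [-0.002  0.001 -0.002]
```

To row units: -95 mm / 300 = -0.3167, -65 mm / 300 = -0.2167.

Request:
{"name": "hand_motion", "arguments": {
  "increments": {"finger_gap":[30, 30, 30, 30, 30], "sx":[0, 0, 0, 0, 0], "sy":[0, 0, 0, 0, 0], "sz":[-0.0133, -0.0467, -0.1133, -0.2167, -0.3167], "rx":[0, 0, 0, 0, 0], "ry":[0, 0, 0, 0, 0], "rz":[0, 0, 0, 0, 0]},
  "squeeze": 30,
  "quiet": true
}}

```text
ok
```

Request:
{"name": "hand_motion", "arguments": {
  "increments": {"finger_gap":[30, 30, 30, 30, 30], "sx":[0.0267, 0.1067, 0.2267, 0.36, 0.4933], "sy":[-0.0033, -0.0133, -0.0267, -0.0433, -0.06], "sz":[-0.03, -0.0333, -0.0333, -0.0333, -0.0333], "rx":[0, 0, 0, 0, 0], "ry":[0, 0, 0, 0, 0], "rz":[0, 0, 0, 0, 0]},
  "squeeze": 30,
  "quiet": true
}}

```text
ok
```

Request:
{"name": "hand_motion", "arguments": {
  "increments": {"finger_gap":[30, 30, 30, 30, 30], "sx":[0.12, 0.2, 0.24, 0.2467, 0.2467], "sy":[-0.0167, -0.0267, -0.0317, -0.0317, -0.0317], "sz":[0, 0, 0, 0, 0], "rx":[0, 0, 0, 0, 0], "ry":[0, 0, 0, 0, 0], "rz":[0, 0, 0, 0, 0]},
  "squeeze": 30
}}

```text
time: 10.53
tool_pos: [433.5, 3.4, 138.4]
tool_rot: [[0.052, -0.999, -0.001], [-0.999, -0.052, -0.0], [-0.0, 0.001, -1.0]]
force: [0.4, 0.3, -0.4]
grip_width: 42.4
grip_force: 30.6
```

```bash
python3 - <<'E'
from h import *
rack("wrist");rack("top")
plan(434.3,4.5,21.5,-176.8)
E
```

```text
wrist plate [431.6  51.6] [ 64.1 150. ] 3.09 z 21.8 bar None floors [(0, None), (1339, array([434.1,   5.2,   8. ]))]
top plate [430.   52.9] [ 60.8 149.8] 3.17 z 22.6 bar ((431.4700927734375, 54.19506072998047), (14.359307289123535, 46.10506057739258), 1.9799153804779053) floors [(1, array([421.7,  84.1,   8.7])), (23, array([428.7,  14.7,   8.1]))]
t 10.63 pos [433.5   4.5 138.4] q [ 0.48 -0.42 -0.48 -0.   -1.51 -0.43] w 42.5 gf 30.6 | d [ 1.000e-01 -8.000e-01  1.169e+02] r [ 0.     0.    -0.002]
```

To row units: 99 mm / 300 = 0.33, 92 mm / 300 = 0.3067.

Request:
{"name": "hand_motion", "arguments": {
  "increments": {"finger_gap":[30, 30, 30, 30, 30], "sx":[0, 0, 0, 0, 0], "sy":[-0.0027, -0.0027, -0.0027, -0.0027, -0.0027], "sz":[0.0667, 0.1667, 0.2567, 0.3067, 0.33], "rx":[0, 0, 0, 0, 0], "ry":[0, 0, 0, 0, 0], "rz":[0, 0, 0, 0, 0]},
  "squeeze": 30,
  "quiet": true
}}

```text
ok
```

Request:
{"name": "hand_motion", "arguments": {
  "increments": {"finger_gap":[30, 30, 30, 30, 30], "sx":[0, 0, 0, 0, 0], "sy":[0, 0, 0, 0, 0], "sz":[0.01, 0.0233, 0.0367, 0.0483, 0.05], "rx":[0, 0, 0, 0, 0], "ry":[0, 0, 0, 0, 0], "rz":[0, 0, 0, 0, 0]},
  "squeeze": 30,
  "quiet": true
}}

```text
ok
```

Request:
{"name": "hand_motion", "arguments": {
  "increments": {"finger_gap":[30, 30], "sx":[0, 0], "sy":[0, 0], "sz":[0, 0], "rx":[0, 0], "ry":[0, 0], "rz":[0, 0]},
  "squeeze": 30
}}

```text
time: 11.63
tool_pos: [434.8, 4.2, 24.8]
tool_rot: [[0.054, -0.999, 0.001], [-0.999, -0.054, 0.0], [-0.0, -0.001, -1.0]]
force: [0.3, 0.4, -0.4]
grip_width: 42.2
grip_force: 30.6
```

```bash
python3 -c "
from h import *
plan(434.3,4.5,21.5,-176.8)"
```

```text
t 11.63 pos [434.8   4.2  24.8] q [ 0.48 -0.36 -0.65  0.   -1.28 -0.42] w 42.2 gf 30.6 | d [-0.4  0.5  3.3] r [-0.001  0.    -0.002]
```

To row units: 3.2 mm / 300 = 0.0107, 2 mm / 300 = 0.0067.

Request:
{"name": "hand_motion", "arguments": {
  "increments": {"finger_gap":[30, 30, 30, 30], "sx":[0, 0, 0, 0], "sy":[0.0013, 0.0013, 0.0013, 0.0013], "sz":[0.0033, 0.0067, 0.0107, 0.0107], "rx":[0, 0, 0, 0], "ry":[0, 0, 0, 0], "rz":[0, 0, 0, 0]},
  "squeeze": 30
}}

```text
time: 11.97
tool_pos: [434.3, 4.0, 21.6]
tool_rot: [[0.054, -0.999, 0.0], [-0.999, -0.054, -0.0], [0.0, -0.0, -1.0]]
force: [-1.1, -1.2, 3.0]
grip_width: 42.0
grip_force: 30.9
```

Request:
{"name": "hand_motion", "arguments": {
  "increments": {"finger_gap":[46, 50, 60, 70, 70], "sx":[0, 0, 0, 0, 0], "sy":[0, 0, 0, 0, 0], "sz":[0, 0, 0, 0, 0], "rx":[0, 0, 0, 0, 0], "ry":[0, 0, 0, 0, 0], "rz":[0, 0, 0, 0, 0]},
  "squeeze": 30
}}

```text
time: 12.38
tool_pos: [434.1, 4.1, 21.1]
tool_rot: [[0.054, -0.999, -0.0], [-0.999, -0.054, -0.0], [0.0, 0.0, -1.0]]
force: [1.1, -0.1, -0.1]
grip_width: 70.3
grip_force: 0.0
```

Request:
{"name": "hand_motion", "arguments": {
  "increments": {"finger_gap":[70, 85, 85, 85, 85], "sx":[0, 0, 0, 0, 0], "sy":[0, 0, 0, 0, 0], "sz":[-0.0333, -0.1167, -0.2333, -0.35, -0.4333], "rx":[0, 0, 0, 0, 0], "ry":[0, 0, 0, 0, 0], "rz":[0, 0, 0, 0, 0]},
  "squeeze": 30,
  "quiet": true
}}

```text
ok
```

Request:
{"name": "hand_motion", "arguments": {
  "increments": {"finger_gap":[70, 70, 70, 70, 70], "sx":[-0.0667, -0.1333, -0.16, -0.16, -0.16], "sy":[0, 0, 0, 0, 0], "sz":[-0.0067, -0.0067, -0.0067, -0.0067, -0.0067], "rx":[0, 0, 0, 0, 0], "ry":[0, 0, 0, 0, 0], "rz":[0, 0, 0, 0, 0]},
  "squeeze": 30,
  "quiet": true
}}

```text
ok
```

```bash
python3 - <<'E'
from h import *
egg(429,100,"top",zmin=35);egg(434.3,4,"top",zmin=35)
c,P,ok=egg(434.3,4,"wrist",zmin=35);rack("wrist")
cv2.imwrite("pics/w3.png",c[...,::-1])
plan(431.6,51.8,60,-176.8)
E
```

```text
top n 213 ctr [428.5 101.2  37. ] rms 0.053 zmax 66.8
top n 221 ctr [433.6   4.   36.9] rms 0.054 zmax 68.0
wrist n 2160 ctr [433.3   3.1  36.2] rms 0.219 zmax 86.6
wrist plate [431.5  52.2] [ 64.2 149.3] 3.12 z 21.9 bar ((431.7796936035156, 51.26519775390625), (13.794629096984863, 49.35048294067383), 3.348357677459717) floors [(45, array([435.9,  92.1,   7.8])), (0, None)]
t 13.42 pos [431.5  51.5 153.1] q [ 0.59 -0.42 -0.46  0.   -1.54 -0.53] w 70.1 gf 0.0 | d [-0.4 -0.1 93.1] r [ 0.    -0.    -0.003]
```

View pics/w3.png

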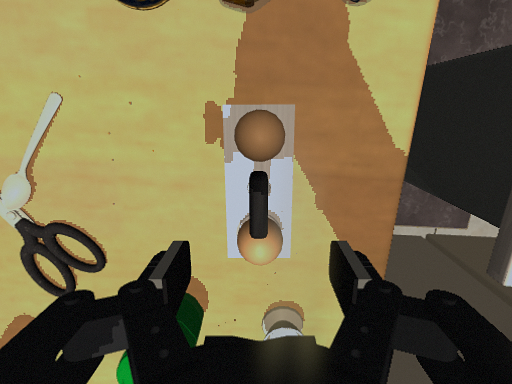

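Both eggs stand in their pockets, far (260,135) and near (260,241), with the bar at (258,205) between them. Now I'll grip the bar.

To row units: 94 mm / 300 = 0.3133, 88 mm / 300 = 0.2933.

Request:
{"name": "hand_motion", "arguments": {
  "increments": {"finger_gap":[50, 50, 50, 50, 50], "sx":[0, 0, 0, 0, 0], "sy":[0, 0, 0, 0, 0], "sz":[0.0667, 0.1667, 0.2467, 0.2933, 0.3133], "rx":[0, 0, 0, 0, 0], "ry":[0, 0, 0, 0, 0], "rz":[0, 0, 0, 0, 0]},
  "squeeze": 30,
  "quiet": true
}}

```text
ok
```

Request:
{"name": "hand_motion", "arguments": {
  "increments": {"finger_gap":[50, 50, 30, 20, 5], "sx":[0, 0, 0, 0, 0], "sy":[0, 0, 0, 0, 0], "sz":[0.0067, 0.0067, 0.0067, 0.0067, 0.0067], "rx":[0, 0, 0, 0, 0], "ry":[0, 0, 0, 0, 0], "rz":[0, 0, 0, 0, 0]},
  "squeeze": 30
}}

```text
time: 14.25
tool_pos: [432.2, 52.3, 58.3]
tool_rot: [[0.054, -0.999, 0.002], [-0.999, -0.054, 0.001], [-0.001, -0.002, -1.0]]
force: [3.7, 0.3, 0.6]
grip_width: 14.4
grip_force: 1.1
```

Request:
{"name": "hand_motion", "arguments": {
  "increments": {"finger_gap":[5, 5, 5, 5], "sx":[0, 0, 0, 0], "sy":[0, 0, 0, 0], "sz":[0, 0, 0, 0], "rx":[0, 0, 0, 0], "ry":[0, 0, 0, 0], "rz":[0, 0, 0, 0]},
  "squeeze": 90
}}

```text
time: 14.58
tool_pos: [432.3, 52.3, 58.3]
tool_rot: [[0.054, -0.999, 0.002], [-0.999, -0.054, 0.0], [-0.0, -0.002, -1.0]]
force: [1.5, 0.8, 5.9]
grip_width: 12.6
grip_force: 88.5
```

```bash
python3 -c "
from h import *
plan(431.6,51.8,57,-176.8)"
```

```text
t 14.58 pos [432.3  52.3  58.3] q [ 0.59 -0.39 -0.6   0.   -1.35 -0.54] w 12.6 gf 88.5 | d [0.4 0.8 1.3] r [-0.002  0.    -0.002]
```

To row units: -40 mm / 300 = -0.1333, -26 mm / 300 = -0.0867.

Request:
{"name": "hand_motion", "arguments": {
  "increments": {"finger_gap":[5, 5, 5, 5, 5], "sx":[0, 0, 0, 0, 0], "sy":[0, 0, 0, 0, 0], "sz":[-0.0067, -0.02, -0.0467, -0.0867, -0.1333], "rx":[0, 0, 0, 0, 0], "ry":[0, 0, 0, 0, 0], "rz":[0, 0, 0, 0, 0]},
  "squeeze": 90
}}

```text
time: 15.0
tool_pos: [430.9, 51.8, 97.4]
tool_rot: [[0.054, -0.999, -0.002], [-0.999, -0.054, -0.001], [0.001, 0.002, -1.0]]
force: [0.1, -0.5, -2.7]
grip_width: 12.6
grip_force: 87.8
```

Request:
{"name": "hand_motion", "arguments": {
  "increments": {"finger_gap":[5, 5, 5, 5, 5], "sx":[0, 0, 0, 0, 0], "sy":[0, 0, 0, 0, 0], "sz":[-0.05, -0.1, -0.15, -0.2, -0.25], "rx":[0, 0, 0, 0, 0], "ry":[0, 0, 0, 0, 0], "rz":[0, 0, 0, 0, 0]},
  "squeeze": 90
}}

```text
time: 15.42
tool_pos: [431.4, 52.0, 173.7]
tool_rot: [[0.054, -0.999, 0.0], [-0.999, -0.054, 0.0], [-0.0, -0.0, -1.0]]
force: [0.7, 0.1, -4.4]
grip_width: 12.2
grip_force: 87.8
```

Request:
{"name": "hand_motion", "arguments": {
  "increments": {"finger_gap":[5, 5, 5, 5, 5], "sx":[0, 0, 0, 0, 0], "sy":[0, 0, 0, 0, 0], "sz":[-0.0467, -0.0867, -0.11, -0.1167, -0.1167], "rx":[0, 0, 0, 0, 0], "ry":[0, 0, 0, 0, 0], "rz":[0, 0, 0, 0, 0]},
  "squeeze": 90
}}

```text
time: 15.83
tool_pos: [431.6, 52.2, 207.5]
tool_rot: [[0.054, -0.999, 0.0], [-0.999, -0.054, 0.0], [-0.0, -0.0, -1.0]]
force: [-0.6, 0.4, -3.7]
grip_width: 13.0
grip_force: 87.8
```

```bash
python3 - <<'E'
from h import *
for n in("top","wrist"):
    c,P,ok=cloud(n);X,Y,Z=P[...,0],P[...,1],P[...,2]
    m=ok&(abs(X-432)<60)&(abs(Y-53)<85)&(Z>100)
    H=cv2.cvtColor(c,cv2.COLOR_RGB2HSV)
    p=m&(H[...,1]<60)&(c.max(-1)>70)&(Z>150)&(Z<190);q=P[p]
    for e in((429,100),(434,4)):
        g=m&(np.hypot(X-e[0],Y-e[1])<25)&(Z>185)&(Z<230)
        print(n,"egg top",g.sum(),np.percentile(Z[g],98) if g.sum()>20 else None)
    if len(q)>30:
        r=cv2.minAreaRect(q[:,:2].astype(np.float32))
        A=np.c_[q[:,:2]-q[:,:2].mean(0),np.ones(len(q))]; print(n,r,len(q),np.median(q[:,2]),np.linalg.lstsq(A,q[:,2],rcond=None)[0].round(3))
    # pan
    pm=ok&(abs(X-405)<140)&(Y<-200)&(Y>-390)&(Z>55)&(Z<75)
    if pm.sum()>200: print(n,"pan",cv2.minAreaRect(P[pm][:,:2].astype(np.float32)),np.percentile(Z[pm],90))
    if n=="wrist":cv2.imwrite("pics/w4.png",c[...,::-1])
plan(405,-294,203,-253.5)
E
```

```text
top egg top 200 215.60929634562314
top egg top 299 214.93030816377805
top ((430.7678527832031, 52.86424255371094), (64.31790924072266, 149.28330993652344), 3.0747287273406982) 696 171.22438335658967 [-1.30000e-02 -9.00000e-03  1.70044e+02]
top pan ((405.13970947265625, -294.0512390136719), (194.0614013671875, 125.60179901123047), 16.601858139038086) 67.77291829411911
wrist egg top 719 213.0913300329977
wrist egg top 5366 224.93494949755285
wrist ((431.60748291015625, 29.9620418548584), (64.15386199951172, 106.3311767578125), 3.1015496253967285) 8618 170.2614994888902 [4.00000e-03 6.00000e-03 1.70105e+02]
t 15.93 pos [431.2  52.  206.3] q [ 0.59 -0.42 -0.36 -0.   -1.63 -0.54] w 12.5 gf 87.8 | d [344.1  44.9   3.5] r [ 1.000e-03 -1.000e-03  1.337e+00]
```

View pics/w4.png

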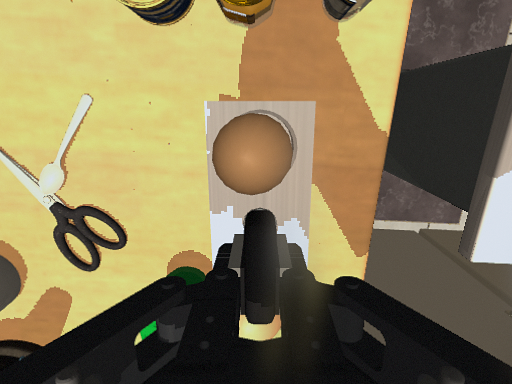

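The egg at (252,153) leans slightly but sits in its pocket, and the rack is level with its underside at about 148 mm. Carrying it gently over the row.

To row units: 56 mm / 300 = 0.1867, 39 mm / 300 = 0.13, 0.18 rad / 3.1416 = 0.0573.

Request:
{"name": "hand_motion", "arguments": {
  "increments": {"finger_gap":[5, 5, 5, 5, 5], "sx":[0.0133, 0.04, 0.08, 0.13, 0.1867], "sy":[0.0017, 0.005, 0.01, 0.0167, 0.0233], "sz":[0, 0, 0, 0, 0], "rx":[0, 0, 0, 0, 0], "ry":[0, 0, 0, 0, 0], "rz":[0.0032, 0.0095, 0.0223, 0.0382, 0.0573]},
  "squeeze": 90,
  "quiet": true
}}

```text
ok
```

```bash
python3 -c "
from h import *
plan(405,-294,203,-253.5)"
```

```text
t 16.35 pos [427.2  -5.2 206.8] q [ 0.47 -0.44 -0.37  0.   -1.64 -0.59] w 12.6 gf 87.8 | d [289.3 -15.1   3.9] r [ 0.000e+00 -1.000e-03  1.154e+00]
```

To row units: 85 mm / 300 = 0.2833, 68 mm / 300 = 0.2267, 0.3 rad / 3.1416 = 0.0955.

Request:
{"name": "hand_motion", "arguments": {
  "increments": {"finger_gap":[5, 5, 5, 5, 5], "sx":[0.0567, 0.1133, 0.17, 0.2267, 0.2833], "sy":[-0.0033, -0.0067, -0.01, -0.0133, -0.0167], "sz":[0, 0, 0, 0, 0], "rx":[0, 0, 0, 0, 0], "ry":[0, 0, 0, 0, 0], "rz":[0.0191, 0.0382, 0.0573, 0.0764, 0.0955]},
  "squeeze": 90,
  "quiet": true
}}

```text
ok
```

```bash
python3 -c "
from h import *
plan(405,-294,203,-253.5)"
```

```text
t 16.77 pos [421.3 -90.7 206.9] q [ 0.26 -0.43 -0.36  0.   -1.64 -0.69] w 12.8 gf 87.8 | d [191.6 -70.    4. ] r [ 0.    -0.001  0.852]
```

To row units: 80 mm / 300 = 0.2667, 64 mm / 300 = 0.2133, 0.3 rad / 3.1416 = 0.0955.

Request:
{"name": "hand_motion", "arguments": {
  "increments": {"finger_gap":[5, 5, 5, 5, 5], "sx":[0.0533, 0.1067, 0.16, 0.2133, 0.2667], "sy":[-0.02, -0.04, -0.06, -0.08, -0.1], "sz":[0, 0, 0, 0, 0], "rx":[0, 0, 0, 0, 0], "ry":[0, 0, 0, 0, 0], "rz":[0.0191, 0.0382, 0.0573, 0.0764, 0.0955]},
  "squeeze": 90,
  "quiet": true
}}

```text
ok
```

```bash
python3 -c "
from h import *
plan(405,-294,203,-253.5)"
```

```text
t 17.18 pos [ 415.4 -175.9  206.9] q [ 0.05 -0.37 -0.32  0.   -1.62 -0.78] w 12.6 gf 87.8 | d [ 95.  -71.1   3.9] r [ 0.    -0.001  0.552]
```

To row units: 63 mm / 300 = 0.21, 52 mm / 300 = 0.1733, 0.3 rad / 3.1416 = 0.0955.

Request:
{"name": "hand_motion", "arguments": {
  "increments": {"finger_gap":[5, 5, 5, 5, 5], "sx":[0.0433, 0.0867, 0.13, 0.1733, 0.21], "sy":[-0.0333, -0.0667, -0.1, -0.1333, -0.1633], "sz":[0, 0, 0, 0, 0], "rx":[0, 0, 0, 0, 0], "ry":[0, 0, 0, 0, 0], "rz":[0.0191, 0.0382, 0.0573, 0.0764, 0.0955]},
  "squeeze": 90,
  "quiet": true
}}

```text
ok
```

```bash
python3 -c "
from h import *
plan(405,-294,203,-253.5)"
```

```text
t 17.6 pos [ 410.1 -255.6  206.8] q [-0.14 -0.28 -0.25  0.   -1.6  -0.89] w 12.5 gf 87.8 | d [ 24.1 -30.3   3.8] r [ 0.    -0.001  0.252]
```

To row units: -30.3 mm / 300 = -0.101, -28 mm / 300 = -0.0933, 0.252 rad / 3.1416 = 0.0802.

Request:
{"name": "hand_motion", "arguments": {
  "increments": {"finger_gap":[5, 5, 5, 5, 5], "sx":[0.0233, 0.0433, 0.06, 0.0733, 0.08], "sy":[-0.03, -0.0533, -0.0767, -0.0933, -0.101], "sz":[0, 0, 0, 0, 0], "rx":[0, 0, 0, 0, 0], "ry":[0, 0, 0, 0, 0], "rz":[0.0191, 0.0382, 0.0573, 0.0732, 0.0802]},
  "squeeze": 90,
  "quiet": true
}}

```text
ok
```

Request:
{"name": "hand_motion", "arguments": {
  "increments": {"finger_gap":[5, 5, 5, 5, 5], "sx":[0, 0, 0, 0, 0], "sy":[0, 0, 0, 0, 0], "sz":[0, 0, 0, 0, 0], "rx":[0, 0, 0, 0, 0], "ry":[0, 0, 0, 0, 0], "rz":[0, 0, 0, 0, 0]},
  "squeeze": 90,
  "quiet": true
}}

```text
ok
```

```bash
cat > m.py <<'E'
from h import *
st=read_state();z=st["tool_pos"][2]-58.3
for n in("top","wrist","side"):
    c,P,ok=cloud(n);X,Y,Z=P[...,0],P[...,1],P[...,2];H=cv2.cvtColor(c,cv2.COLOR_RGB2HSV)
    p=ok&(abs(X-405)<110)&(abs(Y+294)<80)&(abs(Z-z-22)<6)&(H[...,1]<60);q=P[p]
    if len(q)>100 and n!="side":
        A=np.c_[q[:,:2]-q[:,:2].mean(0),np.ones(len(q))]; print(n,"rack",cv2.minAreaRect(q[:,:2].astype(np.float32)),np.linalg.lstsq(A,q[:,2],rcond=None)[0].round(3))
    pm=ok&(abs(X-405)<140)&(Y<-200)&(Y>-390)&(Z>58)&(Z<72)
    if pm.sum()>200: print(n,"pan",pm.sum(),cv2.minAreaRect(P[pm][:,:2].astype(np.float32)),np.percentile(Z[pm],95).round(1))
    cv2.imwrite(f"pics/{n}_{int(st['time']*10)}.png",c[...,::-1])
E
python3 m.py; ls pics
python3 -c "
from h import *
plan(405,-294,143,-253.5)"
```

```text
top rack ((404.46466064453125, -290.1943054199219), (150.91375732421875, 66.76637268066406), 17.386348724365234) [-1.00000e-03 -9.00000e-03  1.71433e+02]
top pan 352 ((405.4051818847656, -294.24212646484375), (194.30897521972656, 125.17469787597656), 16.444913864135742) 69.2
wrist rack ((383.63812255859375, -298.497314453125), (106.18032836914062, 64.3013916015625), 16.780818939208984) [ 2.00000e-03 -3.00000e-03  1.70893e+02]
wrist pan 3565 ((404.8148498535156, -295.42779541015625), (192.89085388183594, 122.24076843261719), 16.466320037841797) 65.9
side pan 990 ((407.31597900390625, -298.35894775390625), (194.4891815185547, 126.67034149169922), 16.2176456451416) 65.4
crop0.png
side0.png
side_184.png
top0.png
top_184.png
w0.png
w1.png
w2.png
w3.png
w4.png
wrist_184.png
t 18.58 pos [ 406.2 -292.3  207.3] q [-0.22 -0.23 -0.21  0.   -1.59 -1.06] w 12.4 gf 87.9 | d [ 1.6 -1.3 64.3] r [-0.     0.     0.005]
```

Careful with the scale: shifts go in shares of 300 mm and turns go in shares of pi rad. That gives: 32 mm / 300 = 0.1067, 23 mm / 300 = 0.0767.

Request:
{"name": "hand_motion", "arguments": {
  "increments": {"finger_gap":[5, 5, 5, 5, 5], "sx":[0.0017, 0.0033, 0.005, 0.0063, 0.0063], "sy":[-0.0017, -0.0033, -0.005, -0.0067, -0.0073], "sz":[0.0067, 0.0233, 0.0467, 0.0767, 0.1067], "rx":[0, 0, 0, 0, 0], "ry":[0, 0, 0, 0, 0], "rz":[0, 0, 0, 0, 0]},
  "squeeze": 90,
  "quiet": true
}}

```text
ok
```

Request:
{"name": "hand_motion", "arguments": {
  "increments": {"finger_gap":[5, 5, 5, 5, 5], "sx":[0, 0, 0, 0, 0], "sy":[0, 0, 0, 0, 0], "sz":[0.03, 0.0567, 0.0767, 0.09, 0.0967], "rx":[0, 0, 0, 0, 0], "ry":[0, 0, 0, 0, 0], "rz":[0, 0, 0, 0, 0]},
  "squeeze": 90,
  "quiet": true
}}

```text
ok
```

Request:
{"name": "hand_motion", "arguments": {
  "increments": {"finger_gap":[5, 5, 5, 5, 5], "sx":[0, 0, 0, 0, 0], "sy":[0, 0, 0, 0, 0], "sz":[0, 0, 0, 0, 0], "rx":[0, 0, 0, 0, 0], "ry":[0, 0, 0, 0, 0], "rz":[0, 0, 0, 0, 0]},
  "squeeze": 90,
  "quiet": true
}}

```text
ok
```

```bash
python3 m.py; ls pics|tail -4
python3 -c "
from h import *
plan(405,-295,145.3,-253.5)
a=cv2.imread('pics/wrist_198.png') if 0 else None
import glob
f=sorted(glob.glob('pics/wrist_*'))[-1];g=sorted(glob.glob('pics/side_*'))[-1]
a=cv2.resize(cv2.imread(f),(400,300));b=cv2.resize(cv2.imread(g)[180:320,160:340],(400,300));cv2.imwrite('pics/fin.png',np.hstack([a,b]))"
```

```text
top rack ((403.3713684082031, -294.0328369140625), (150.01968383789062, 67.10462188720703), 16.656360626220703) [ 0.00000e+00 -1.00000e-02  1.10824e+02]
top pan 398 ((402.984375, -295.1463623046875), (188.6438446044922, 125.83685302734375), 15.939657211303711) 68.7
wrist rack ((382.5087585449219, -301.4578552246094), (106.15337371826172, 64.36952209472656), 16.77970314025879) [ 2.00000e-03 -2.00000e-03  1.10078e+02]
wrist pan 5258 ((394.5164794921875, -298.4436340332031), (171.1659698486328, 122.3223876953125), 16.527347564697266) 65.8
side pan 662 ((407.56549072265625, -299.4315185546875), (194.4646759033203, 123.57402038574219), 16.033357620239258) 65.4
w3.png
w4.png
wrist_184.png
wrist_198.png
t 19.98 pos [ 405.  -295.1  146.4] q [-0.23 -0.22 -0.31  0.   -1.48 -1.05] w 12.3 gf 87.9 | d [-0.   0.1  1.1] r [-0.     0.     0.005]
```

View pics/fin.png

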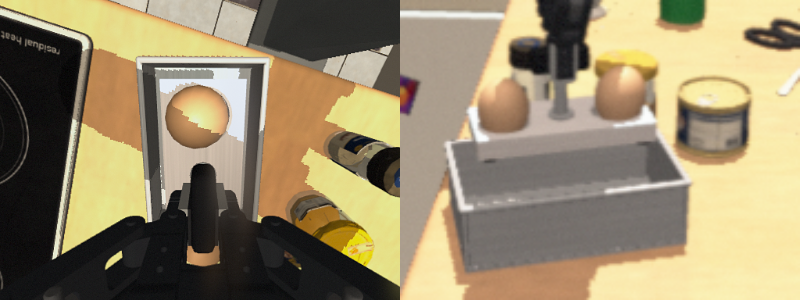

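The composite shows both eggs upright in the rack at (505,105) and (622,93). The rack is level, aligned and centred about 23 mm above the pan's rim, and the row is untouched. Handing in.

```bash
python3 -c "
from workcell import close_job
print(close_job())"
```

```text
the job is handed in; nothing more can be done
None
```

I handed the job in at about 20 s of the 64 s allowed: both eggs are in their pockets, and the arm is holding the rack level, centred and in line about 23 mm above the pan's rim, with the pan and the row left standing; the hand-in gave no verdict.

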